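Fit the two-armed handle to the microscope stage drive

ROBOT

A 7-joint arm with a two-finger parallel gripper is mounted at the origin on the work surface. World frame = base frame: x ahead of the robot, y to its left, z up, the work surface at z = 0. Lengths are in m, angles in rad, forces in N, time in s.
With the tool pointing down it reaches from about 0.35 to 0.9 m from the base axis. Payload 8.1 kg.
Tool frame: the origin (TCP) lies at the very end of the fingers, on their centre line; the grasp point (between the pads) lies 19 mm behind it; z points along the fingers, y is the line along which they close (so a half turn about z gives the same grasp; the last joint's range is limited). The gripper opens to 92 mm and grips with 3 to 60 N. Pads are 19 mm wide; open, the fingers measure 130 mm over their backs; the gripper's body (75 mm by 190 mm) begins 47 mm behind the grasp point.
Start: joints at [-1.431, 0.434, 0.025, 1.573, -0.012, 1.134, -0.075], TCP at [0.15, 0.607, 0.227] pointing down, gripper open.
Joint ranges: [-2.62, 2.62], [-0.44, 2.09], [-1.27, 1.32], [0.08, 2.57], [-1.32, 4.46], [0.12, 2], [-2.74, 2.74]. Speed limits (rad/s): [2.22, 2.22, 3.01, 3.01, 3.14, 3.14, 3.14].

INTERFACE

Orientations are given as a rotation vector (axis times angle).
In Python, from cell import readout, cams, job gives the robot as it stands.
- The arm moves only by the tool drive_tool, never from a script. Its argument "commands" is a list of rows, each a list of 3 entries, a list of its own where there are three numbers: the turn, a rotation vector about the tool's x, y, z in rad, then the shift along the tool's x, y, z in cm, then the gripper's target within -1 to 1 (fully open at 1, half-way at 0, shut at -1). A call has 1 to 20 rows; each row is the pose to reach, as a shift and turn from the pose commanded when the call began, along the tool's axes at that moment; what a row does not reach only later rows make up. A row lasts 1/12 s, in which the tool goes at most 41.7 mm and 7.16 degrees, less where a joint would pass 70% of its speed; a pose out of reach is approached as far as the arm can. A call with a gripper value outside its range is refused whole. The fingers move at their own pace and stop on an object; "newtons" is the grip in N (left out, the last holds). Time passes only in rows, so rows that repeat a pose let the fingers close. It gives the time, the measured TCP pose, the force, the opening and the grip force at its end, in the units of the state.
- readout.observe(): the state, without advancing time (a new reading comes with each control period).
- cams.get_image(name): name is "side" or "top"; returns the picture (420x560x3 uint8, blue, green, red); there is no depth.
- cams.camera_info(name): a dict with "camera_matrix" (3x3 intrinsics, pixels), "k1" (the pictures are not rectified: a ray, as slopes to the right and down, at radius r is drawn at 1 + k1 r^2 times it, then the intrinsics apply), "R" (3x3) and "t" (3): a world point X has camera coordinates R X + t. Camera axes: x right, y down, z forward; pixel columns grow to the right and rows downward; lengths in m; the calibration is good to about 2 mm. A picture is of the moment at which its call begins. camera_info takes no time and is no camera call.
- job.sign_off(): hands the job in; it is judged then, once.
The state is a dict: "clock": time; "joints": joint angles; "dq": joint speeds; "joint_efforts": joint torques, N m; "position": TCP position; "ee_rot": TCP orientation; "force": force on the tool from outside, world axes, zero at the start; "ft_torque": the same for the moment, N m; "width": opening from 0.0 (shut) to 1.0 (fully open); "gripper_force": force on a finger pad.
Only numpy, scipy, OpenCV 4.12 (cv2) and the standard library are available. Lean on these libraries where they do the work, as an engineer would, in place of code of your own. Each camera call takes 0.05 s, during which the arm holds its last target. There are 200 camera calls.

TASK

The white stage drive on the microscope bench has lost its handle: find the two-armed steel handle whose large square bore matches the upright square shaft, turn it so that the square lines up, and push it down the shaft until it sits fully home on the collar, then let go. Leave the other two handles (round hub, and small square hub) where they lie.

Things in the scene. Friction and masses are not known exactly. Their poses are not given: they have to be found in the camera images.
- handle_center (a point): Loose steel handle to fit, lying flat: square hub 46 x 46, 48 mm high, square bore 26 x 26 right through, sides parallel to the hub's; two round arms (10 mm, at half height, black 20 mm end balls) along its x, 136 mm tip to tip; 0.35 kg. Point: centre of the hub, half-way up (24 mm). z up along the bore. Faces at +y and -y are free to grip, 46 mm apart. Fits in any quarter turn.
- shaft_foot (a point): Foot of the fixed upright shaft, on its axis, on the round collar (62 mm wide) where the hub rests, 60 mm above the table. Shaft 20 x 20 mm, sides along this x and y; straight for 20 mm, then a taper to a 6 mm tip 36 mm up. White drive below, with a black stage plate: 55 mm to -x, 138 to +x, 75 to each side, all lower than the foot. Handle home: centre 24 mm up. Bore's play: 3 mm, 20 degrees.
- round_handle_center (a point): Bystander: steel handle with a ROUND hub, 46 mm across and 48 mm high, with a round 20 mm bore, and the same two arms along its x (136 mm tip to tip). The point is the centre of its hub, half-way up. Does not fit; to be left alone.
- small_handle_center (a point): Bystander: small steel handle with a square hub 30 x 30 mm, 40 mm high, with a square 12 mm bore, and two arms along its x (96 mm tip to tip). The point is the centre of its hub, half-way up. Does not fit; to be left alone.
Mind the look-alikes: they are no part of the job. Leave any purple look-alike of the part that bears handle_center alone.

How it is judged:
By the outcome, as a careful person would: the job done as asked, in the order asked, and still so for the second after the job is handed in, with the robot touching nothing.
It also fails if it takes over 40 s, if anything falls off the work surface, if the arm or the gripper's body presses on something with over 40 N, if the wrist force passes 120 N, or if a joint passes its speed limit or range.

## Working session

There is one attempt and no reset: what is moved stays moved. The work goes in short steps, Python scripts to look and compute and a tool call to move; the robot and the scene stay as the last step left them, time stands still between calls to the robot, and variables do not carry over. Pictures are saved under pics/ and viewed, at most 10 in all, crops included, and the job is handed in when it is done.

Besides the shell and the picture viewer there is one more tool, called after ">>>" as name(argument=value, ...) on one line, values as JSON. drive_tool: Moves the arm, as the interface text tells. Its arguments: {"type":"object","properties":{"commands":{"type":"array"},"newtons":{"type":"number"}},"required":["commands"]}

```bash
mkdir -p pics; cat > h.py <<'E'
import numpy as np, cv2
from cell import readout, cams, job
def ray(n,u,v):
    c=cams.camera_info(n);K=np.array(c["camera_matrix"]);R=np.array(c["R"]);t=np.array(c["t"])
    d=np.array([(u-K[0,2])/K[0,0],(v-K[1,2])/K[1,1]]);s=d.copy()
    for _ in range(20): s=d/(1+c["k1"]*(s@s))
    return -R.T@t, R.T@np.array([s[0],s[1],1])
def onz(n,u,v,z):
    o,d=ray(n,u,v); return o+d*(z-o[2])/d[2]
def proj(n,X):
    c=cams.camera_info(n);K=np.array(c["camera_matrix"])
    p=np.array(c["R"])@np.array(X)+np.array(c["t"]);s=p[:2]/p[2];s=s*(1+c["k1"]*(s@s))
    return K[:2,:2]@s+K[:2,2]
def tri(a,b):
    (o,d),(q,e)=ray(*a),ray(*b)
    k=np.linalg.lstsq(np.c_[d,-e],q-o,rcond=None)[0]
    A,B=o+d*k[0],q+e*k[1]; return (A+B)/2,np.linalg.norm(A-B)
E
python3 - <<'E'
from h import *
for n in("top","side"):
    cv2.imwrite(f"pics/{n}0.png",cams.get_image(n)); c=cams.camera_info(n); print(n,c["k1"],-np.array(c["R"]).T@c["t"],np.array(c["R"])[2],c["camera_matrix"])
print(readout.observe())
E
```

```text
top 0.00905335383427627 [0.38914153 0.10785106 1.1330304 ] [ 0.17133576 -0.00766371 -0.98518289] [[545.85347408   0.         278.08075802]
 [  0.         545.85347408 208.31091333]
 [  0.           0.           1.        ]]
side -0.1756680934547359 [ 0.43672001 -0.61498343  0.81269526] [ 0.11884008  0.67348239 -0.7295879 ] [[484.35386062   0.         279.51150518]
 [  0.         484.35386062 204.41393303]
 [  0.           0.           1.        ]]
{'clock': 0.1, 'joints': array([-1.43057208,  0.43513135,  0.02499226,  1.57399443, -0.01162148,
        1.13399119, -0.07512903]), 'dq': array([ 6.28476336e-04, -1.84465197e-03,  1.00017808e-03, -1.69506662e-03,
        9.39535880e-05,  4.26016919e-04,  4.76432910e-04]), 'joint_efforts': array([ 3.32886302e-03, -6.69122601e+01,  9.87916589e-01, -3.15145361e+01,
       -6.05458044e-02,  3.74749163e-02,  7.26158487e-05]), 'position': array([0.15022436, 0.6062144 , 0.22604181]), 'ee_rot': array([-3.80678370e-01, -3.11838881e+00,  2.16444643e-03]), 'force': array([0.62167032, 0.93227896, 0.38478437]), 'ft_torque': array([-0.03899584, -0.00567861,  0.00358627]), 'gripper_force': 0.0, 'width': 1.00114649065597}
```

View pics/top0.png

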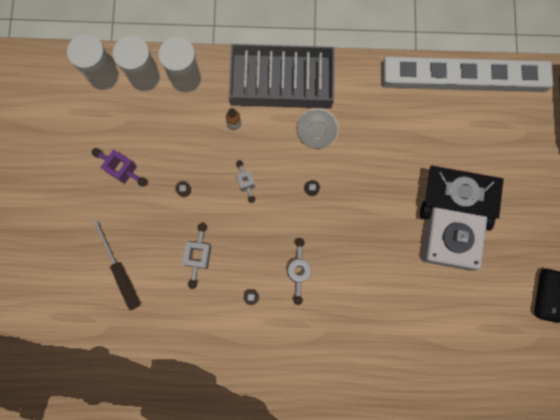

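View pics/side0.png

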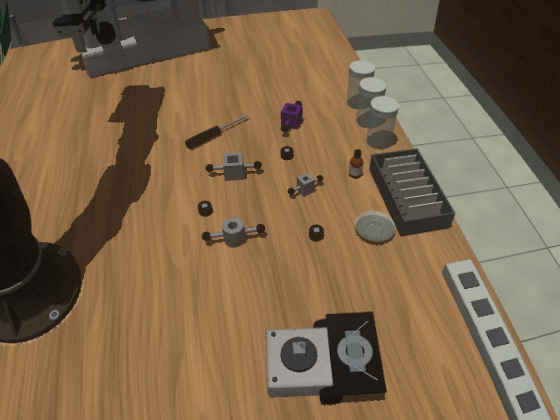

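The top view shows four candidates:
- Steel handle with a large square bore at (197,255).
- Round hub at (299,270).
- Small square hub at (245,180).
- Purple look-alike at (119,165).

I choose (197,255). The drive shaft is at about (462,237) in the top view and (299,350) in the side view. Next is one close crop of the choice and the shaft.

```bash
python3 - <<'E'
from h import *
t=cv2.imread("pics/top0.png");s=cv2.imread("pics/side0.png")
f=lambda i,x,y,w=80,h=60:cv2.resize(i[y:y+h,x:x+w],(400,300),interpolation=cv2.INTER_CUBIC)
cv2.imwrite("pics/c1.png",np.vstack([np.hstack([f(t,157,225),f(t,420,207)]),np.hstack([f(s,195,136),f(s,260,322)])]))
# end balls dark blobs of top
g=cv2.cvtColor(t,cv2.COLOR_BGR2GRAY)
for n,im,x,y,w,h in(("top",t,175,215,45,80),("side",s,200,145,66,40)):
    m=(cv2.cvtColor(im,cv2.COLOR_BGR2GRAY)[y:y+h,x:x+w]<40).astype(np.uint8)
    _,_,st,c=cv2.connectedComponentsWithStats(m)
    for a,b in zip(st[1:],c[1:]):
        if a[4]>15: print(n,a[4],b+[x,y],onz(n,*(b+[x,y]),.024))
E
```

```text
side 39 [257.07692308 164.84615385] [0.53654262 0.25298052 0.024     ]
side 31 [209.22580645 168.06451613] [0.42110018 0.2654012  0.024     ]
```

View pics/c1.png

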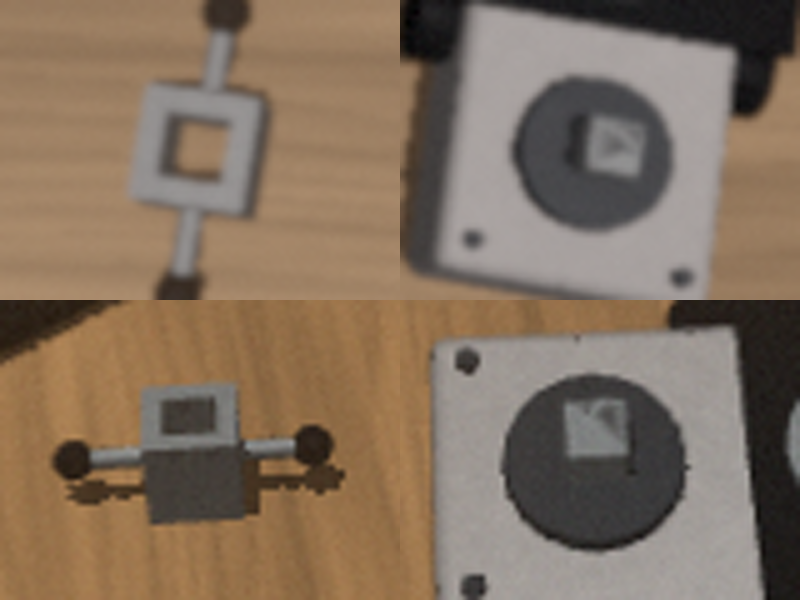

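The crop confirms a steel handle with a square hub and large square bore. The shaft is square, on a round collar. Collar centre is at about top (458.6,237.4) and side (298.8,354.4).

```bash
python3 - <<'E'
from h import *
np.set_printoptions(precision=4,suppress=True)
T=lambda p,ox,oy:np.array(p)/5-.4+[ox,oy]
def face(n,P,z):
    Q=np.array([onz(n,*p,z)[:2] for p in P]);c=Q.mean(0);E=np.roll(Q,-1,0)-Q
    print(n,z,c,"sides",np.linalg.norm(E,axis=1),"ang",(np.degrees(np.arctan2(E[:,1],E[:,0]))+45)%90-45)
print("hub");face("top",T([(148,83),(266,95),(248,214),(131,200)],157,225),.048)
face("side",T([(141,87),(238,83),(243,146),(142,150)],195,136),.048)
print("balls top",[onz("top",*T(p,157,225),.024) for p in((227,8),(180,292))])
print("house top edge");a,b=[onz("top",*T(p,420,207),.05)[:2] for p in((75,5),(335,48))];print(a,b,np.degrees(np.arctan2(*(b-a)[::-1])))
a,b=[onz("side",*T(p,260,322),.05)[:2] for p in((35,42),(335,28))];print(a,b,np.degrees(np.arctan2(*(b-a)[::-1])))
print("collar")
tc,sc=T((193,152),420,207),T((194,162),260,322)
print(onz("top",*tc,.06),onz("side",*sc,.06),tri(("top",*tc),("side",*sc)))
for p in((115,150),(272,152)):print(onz("top",*T(p,420,207),.06))
# shaft tip (6mm tip, tall 96mm)
tt,st=T((213,146),420,207),T((198,110),260,322)
print("tip",onz("top",*tt,.096),onz("side",*st,.096))
from scipy.spatial.transform import Rotation as R
o=readout.observe();print(R.from_rotvec(o["ee_rot"]).as_matrix())
E
```

```text
hub
top 0.048 [0.4808 0.2592] sides [0.0473 0.0476 0.0466 0.0468] ang [-4.2009 -5.7856 -5.2049 -5.0198]
side 0.048 [0.48   0.2597] sides [0.0471 0.0457 0.0476 0.0456] ang [-8.3885 -4.7264 -8.4959 -5.4624]
balls top [array([0.5403, 0.2539, 0.024 ]), array([0.4247, 0.2668, 0.024 ])]
house top edge
[ 0.5882 -0.2166] [ 0.5737 -0.3212] -97.91057225425254
[ 0.4821 -0.203 ] [ 0.5867 -0.2185] -8.410878937893285
collar
[ 0.5285 -0.2592  0.06  ] [ 0.526  -0.2636  0.06  ] (array([ 0.5279, -0.261 ,  0.0547]), np.float64(0.0025681449104217103))
[ 0.5284 -0.2282  0.06  ]
[ 0.5294 -0.2906  0.06  ]
tip [ 0.5264 -0.2547  0.096 ] [ 0.5268 -0.2626  0.096 ]
[[-0.9706  0.2406 -0.0002]
 [ 0.2406  0.9706 -0.0014]
 [-0.0001 -0.0014 -1.    ]]
```

>>> drive_tool(commands=[[[0,0,-0.03],[-2.7,-1.7,0.5],1],[[0,0,-0.06],[-5.4,-3.4,1],1],[[0,0,-0.09],[-8.1,-5.2,1.5],1],[[0,0,-0.12],[-10.8,-6.9,2],1],[[0,0,-0.136],[-13.5,-8.6,3],1],[[0,0,-0.136],[-16.2,-10.3,4],1],[[0,0,-0.136],[-18.9,-12,5],1],[[0,0,-0.136],[-21.6,-13.8,6],1],[[0,0,-0.136],[-24.3,-15.5,7],1],[[0,0,-0.136],[-27,-17.2,8],1],[[0,0,-0.136],[-29.7,-19,9],1],[[0,0,-0.136],[-32.4,-20.7,10],1],[[0,0,-0.136],[-35,-22.4,11],1],[[0,0,-0.136],[-37.5,-24,11],1],[[0,0,-0.136],[-39.2,-25,11],1],[[0,0,-0.136],[-40.4,-25.8,11],1],[[0,0,-0.136],[-40.4,-25.8,11],1],[[0,0,-0.136],[-40.4,-25.8,11],1],[[0,0,-0.136],[-40.4,-25.8,11],1]], newtons=30)

```text
clock: 1.68
position: [0.4795, 0.2599, 0.1165]
ee_rot: [-0.166, -3.136, -0.0]
force: [-0.5, -0.3, 0.5]
width: 0.996
gripper_force: 0.0
```

```bash
python3 - <<'E'
from h import *
from scipy.spatial.transform import Rotation as R
a=cams.get_image("top");b=cams.get_image("side")
cv2.imwrite("pics/c2.png",np.hstack([cv2.resize(a[195:315,117:277],(400,300)),cv2.resize(b[80:200,155:315],(400,300))]))
o=readout.observe();M=R.from_rotvec(o["ee_rot"]).as_matrix();print(o["position"],M.round(4),o["clock"])
d=np.array([.4805,.2594,.010])-o["position"];print("tool shift cm",M.T@d*100, "tool x angle",np.degrees(np.arctan2(M[1,0],M[0,0])))
E
```

```text
[0.47937062 0.26032672 0.11665207] [[-9.945e-01  1.047e-01 -6.000e-04]
 [ 1.047e-01  9.945e-01  4.000e-04]
 [ 6.000e-04  4.000e-04 -1.000e+00]] 1.7833
tool shift cm [-0.12855914 -0.08418111 10.66510049] tool x angle 173.99187351881915
```

View pics/c2.png

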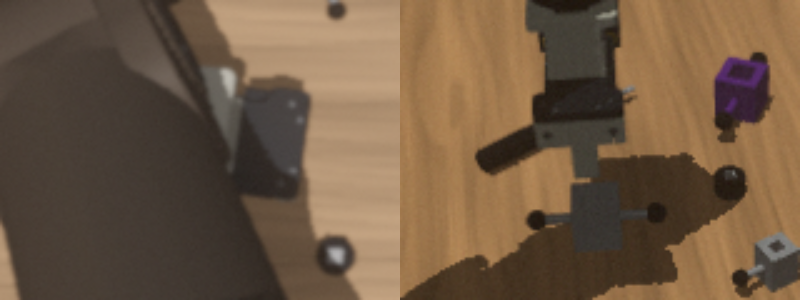

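The side crop shows the open gripper above the steel handle, with the handle undisturbed (balls at crop (537,219) and (655,212)). I descend and grip.

>>> drive_tool(commands=[[[0,0,0],[-0.1,-0.1,2],1],[[0,0,0],[-0.1,-0.1,4],1],[[0,0,0],[-0.1,-0.1,6],1],[[0,0,0],[-0.1,-0.1,8],1],[[0,0,0],[-0.1,-0.1,9.5],1],[[0,0,0],[-0.1,-0.1,10.4],1],[[0,0,0],[-0.1,-0.1,10.6],1],[[0,0,0],[-0.1,-0.1,10.6],1],[[0,0,0],[-0.1,-0.1,10.6],-1],[[0,0,0],[-0.1,-0.1,10.6],-1],[[0,0,0],[-0.1,-0.1,10.6],-1],[[0,0,0],[-0.1,-0.1,10.6],-1],[[0,0,0],[-0.1,-0.1,10.6],-1],[[0,0,0],[-0.1,-0.1,10.6],-1],[[0,0,0],[-0.1,-0.1,10.6],-1],[[0,0,0],[-0.1,-0.1,10.6],-1],[[0,0,0],[-0.1,-0.1,10.6],-1],[[0,0,0],[-0.1,-0.1,10.6],-1]], newtons=35)

```text
clock: 3.28
position: [0.4815, 0.2586, 0.0109]
ee_rot: [0.167, 3.137, 0.001]
force: [-0.1, 2.8, 2.4]
width: 0.499
gripper_force: 35.0
```

>>> drive_tool(commands=[[[0,0,0],[0,0,-2],-1],[[0,0,0],[0,0,-5],-1],[[0,0,0],[0,0,-8],-1],[[0,0,0],[0,0,-11],-1],[[0,0,0],[0,0,-13],-1],[[0,0,0],[-0.3,-1.5,-13.5],-1],[[0,0,0],[-0.9,-4.5,-13.5],-1],[[0,0,0.038],[-1.5,-8,-13.5],-1],[[0,0,0.038],[-2.3,-11.5,-13.5],-1],[[0,0,0.038],[-3,-15,-13.5],-1],[[0,0,0.038],[-3.7,-18.5,-13.5],-1],[[0,0,0.038],[-4.4,-22,-13.5],-1],[[0,0,0.038],[-5.1,-25.5,-13.5],-1],[[0,0,0.038],[-5.8,-29,-13.5],-1],[[0,0,0.038],[-6.4,-32.5,-13.5],-1],[[0,0,0.038],[-7.1,-36,-13.5],-1],[[0,0,0.038],[-7.8,-39.5,-13.5],-1],[[0,0,0.038],[-8.5,-43,-13.5],-1],[[0,0,0.038],[-9.2,-46.5,-13.5],-1],[[0,0,0.038],[-9.6,-48.5,-13.5],-1]])

```text
clock: 4.95
position: [0.5233, -0.2395, 0.1451]
ee_rot: [-0.234, -3.131, 0.003]
force: [0.6, -0.8, -3.2]
width: 0.502
gripper_force: 35.0
```

>>> drive_tool(commands=[[[0,0,0],[-0.3,-1.5,0],-1],[[0,0,0],[-0.4,-2.6,0],-1],[[0,0,0],[-0.4,-2.6,0],-1],[[0,0,0],[-0.4,-2.6,0],-1],[[0,0,0],[-0.4,-2.6,0],-1]])

```text
clock: 5.37
position: [0.5251, -0.259, 0.1453]
ee_rot: [-0.225, -3.133, -0.002]
force: [1.1, 1.1, -3.6]
width: 0.501
gripper_force: 35.0
```

```bash
python3 - <<'E'
from h import *
from scipy.spatial.transform import Rotation as R
a=cams.get_image("top");b=cams.get_image("side")
cv2.imwrite("pics/top2.png",a);cv2.imwrite("pics/side2.png",b)
cv2.imwrite("pics/c3.png",np.hstack([cv2.resize(a[177:297,400:560],(400,300)),cv2.resize(b[270:390,220:380],(400,300))]))
o=readout.observe();M=R.from_rotvec(o["ee_rot"]).as_matrix();print(o["position"],o["width"],o["clock"],"tool x angle",np.degrees(np.arctan2(M[1,0],M[0,0])))
E
```

```text
[ 0.52538665 -0.25900347  0.14561634] 0.49882271362588293 5.4667 tool x angle 171.82109563371523
```

View pics/c3.png

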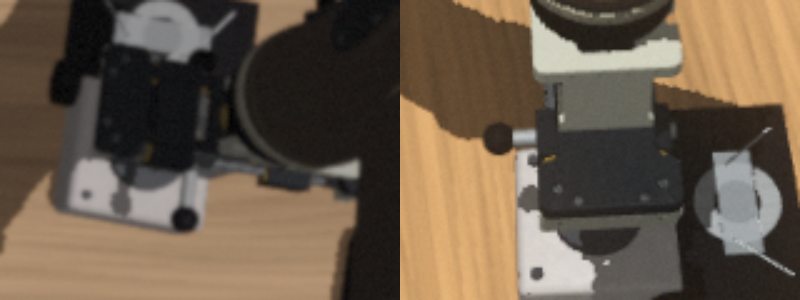

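The side crop shows the gripper holding the handle above the collar, with the -x ball at crop (498,138). The top crop shows the same ball at (186,220). I compare the ball with the collar in each camera, so that calibration errors cancel.

```bash
python3 - <<'E'
from h import *
np.set_printoptions(precision=4,suppress=True)
def ball(n,x,y):
    im=cv2.imread(f"pics/{n}2.png");w=im[y-9:y+10,x-9:x+10]
    m=(cv2.cvtColor(w,cv2.COLOR_BGR2GRAY)<48).astype(np.uint8);m=cv2.morphologyEx(m,cv2.MORPH_OPEN,np.ones((5,5),np.uint8))
    _,l,s,c=cv2.connectedComponentsWithStats(m);i=l[9,9];return c[i]+[x-9,y-9],s[i]
B={n:ball(n,x,y) for n,x,y in(("top",474,265),("side",259,325))};print(B)
print(tri(("top",*B["top"][0]),("side",*B["side"][0])))
u=np.array([np.cos(np.radians(171.8)),np.sin(np.radians(171.8))])
for n in("top","side"):
    h=onz(n,*B[n][0],.1588)[:2]-.058*u
    # collar ellipse from first picture: dark, low-contrast disc plus shaft; use convex hull
    im=cv2.imread(f"pics/{n}0.png");cx,cy={"top":(458,237),"side":(298,354)}[n]
    w=cv2.cvtColor(im,cv2.COLOR_BGR2GRAY)[cy-21:cy+22,cx-21:cx+22]
    m=(w<110).astype(np.uint8);m=cv2.morphologyEx(m,cv2.MORPH_OPEN,np.ones((3,3),np.uint8));_,l,s,c=cv2.connectedComponentsWithStats(m)
    k=1+np.argmin(np.linalg.norm(c[1:]-21,axis=1)-s[1:,4]/100)
    H=cv2.convexHull(np.argwhere(l==k)[:,::-1].astype(np.int32));e=cv2.fitEllipse(H)
    p=np.array(e[0])+[cx-21,cy-21]
    q=onz(n,*p,.06)[:2]
    print(n,"handle",h,"collar",p,e[1],q,"offset",q-h)
    print("  handle by TCP projected vs",h-[.525,-.259])
E
```

```text
{'top': (array([473.3833, 264.5167]), array([ 5,  5,  8,  8, 60], dtype=int32)), 'side': (array([259.9155, 326.4225]), array([ 5,  6, 10,  9, 71], dtype=int32))}
(array([ 0.4671, -0.2522,  0.1558]), np.float64(0.00030197302568636973))
top handle [ 0.5244 -0.2594] collar [457.8455 237.2507] (30.25223731994629, 32.11296463012695) [ 0.528  -0.2585] offset [0.0036 0.0009]
  handle by TCP projected vs [-0.0006 -0.0004]
side handle [ 0.5242 -0.2621] collar [298.3671 354.1654] (35.43219757080078, 37.05390930175781) [ 0.5259 -0.2638] offset [ 0.0017 -0.0017]
  handle by TCP projected vs [-0.0008 -0.0031]
```

>>> drive_tool(commands=[[[0,0,0],[-0.28,0,0.5],-1],[[0,0,0],[-0.28,0,1.5],-1],[[0,0,0],[-0.28,0,2.5],-1],[[0,0,0],[-0.28,0,3],-1],[[0,0,0],[-0.28,0,3.5],-1],[[0,0,0],[-0.28,0,4],-1],[[0,0,0],[-0.28,0,4.3],-1],[[0,0,0],[-0.28,0,4.6],-1],[[0,0,0],[-0.28,0,4.9],-1],[[0,0,0],[-0.28,0,5.2],-1],[[0,0,0],[-0.28,0,5.2],-1]])

```text
clock: 6.38
position: [0.5277, -0.2611, 0.0932]
ee_rot: [-0.227, -3.133, -0.0]
force: [0.2, -0.3, -4.6]
width: 0.496
gripper_force: 35.0
```

>>> drive_tool(commands=[[[0,0,0],[0,0,0.2],-1],[[0,0,0],[0,0,0.4],-1],[[0,0,0],[0,0,0.6],-1],[[0,0,0],[0,0,0.8],-1],[[0,0,0],[0,0,1.0],-1],[[0,0,0],[0,0,1.2],-1],[[0,0,0],[0,0,1.2],-1]])

```text
clock: 6.97
position: [0.5277, -0.2611, 0.0813]
ee_rot: [-0.227, -3.133, -0.0]
force: [-0.1, 0.2, -3.1]
width: 0.5
gripper_force: 35.0
```

Below the taper and still free. I go on to the collar.

>>> drive_tool(commands=[[[0,0,0],[0,0,0.2],-1],[[0,0,0],[0,0,0.4],-1],[[0,0,0],[0,0,0.6],-1],[[0,0,0],[0,0,0.8],-1],[[0,0,0],[0,0,0.9],-1],[[0,0,0],[0,0,1.0],-1],[[0,0,0],[0,0,1.05],-1],[[0,0,0],[0,0,1.05],-1]])

```text
clock: 7.63
position: [0.5279, -0.2612, 0.0711]
ee_rot: [-0.227, -3.133, -0.0]
force: [-0.0, 0.4, -4.1]
width: 0.502
gripper_force: 35.0
```

>>> drive_tool(commands=[[[0,0,0],[0,0,0.05],-1],[[0,0,0],[0,0,0.1],-1],[[0,0,0],[0,0,0.12],-1],[[0,0,0],[0,0,0.12],-1]])

```text
clock: 7.97
position: [0.528, -0.2612, 0.071]
ee_rot: [0.227, 3.133, 0.0]
force: [-3.0, 2.1, 7.0]
width: 0.498
gripper_force: 35.0
```

The wrist force reversed to +7 N at the height expected for home, so the hub sits on the collar. I release and retreat.

>>> drive_tool(commands=[[[0,0,0],[0,0,-0.1],0.1],[[0,0,0],[0,0,-0.1],0.6],[[0,0,0],[0,0,-0.1],1],[[0,0,0],[0,0,-0.1],1],[[0,0,0],[0,0,-0.1],1],[[0,0,0],[0,0,-0.1],1],[[0,0,0],[0,0,-0.1],1],[[0,0,0],[0,0,-1],1],[[0,0,0],[0,0,-3],1],[[0,0,0],[0,0,-6],1],[[0,0,0],[0,0,-9],1],[[0,0,0],[0,0,-12],1],[[0,0,0],[0,3,-14],1],[[0,0,0],[0,6,-14],1],[[0,0,0],[0,9,-14],1],[[0,0,0],[0,12,-14],1],[[0,0,0],[0,15,-14],1],[[0,0,0],[0,18,-14],1],[[0,0,0],[0,20,-14],1],[[0,0,0],[0,20,-14],1]])

```text
clock: 9.63
position: [0.5576, -0.0573, 0.2106]
ee_rot: [0.217, 3.134, 0.004]
force: [-0.3, 0.1, -1.0]
width: 1.001
gripper_force: 0.0
```

```bash
python3 - <<'E'
from h import *
a=cams.get_image("top");b=cams.get_image("side")
cv2.imwrite("pics/c4.png",np.hstack([cv2.resize(a[177:297,400:560],(400,300)),cv2.resize(b[270:390,220:380],(400,300))]))
for n in("top","side"): print(n,[proj(n,[.5278+s*.0574,-.261-s*.0083,.084]) for s in(-1,1)])
E
```

```text
top [array([459.93307127, 265.46573534]), array([466.63200059, 206.91180911])]
side [array([264.03305613, 347.63979103]), array([334.6059491 , 344.03753029])]
```

View pics/c4.png

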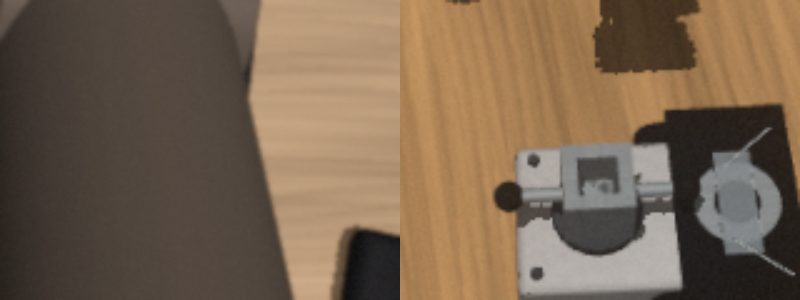

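The side crop shows the handle level on the collar with the shaft visible in its bore. Its ball is at (263.2,348.8), against (264.0,347.6) predicted for home. The gripper is clear.

```bash
python3 -c "
from cell import job
print(job.sign_off())"
```

```text
the job is handed in; nothing more can be done
None
```

The large square-bore handle is fully home on the collar and released, the other handles were not touched, and the job was handed in at about 10 s on the robot's clock.

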